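# Lay out the soap set and the guest glass on a hotel vanity

## Task

Lay out this vanity for the next guest. On the rectangular slate mat build up the soap set in place from the bottom: first the cream dish, centred and square on the mat, then the bamboo draining rack on its feet in the dish, then the bar of soap flat and lengthwise on the middle of the rack; also stand the glass tumbler upright in the middle of the round slate coaster, with its bamboo cover seated on its mouth. Set the dish and the glass down gently without dropping them, let go of everything, and leave the canister, the hairbrush and the lotion bottle where they are.

Things in the scene. Friction and masses are not known exactly. Their poses are not given: they have to be found in the camera images.
- dish_center (a point): Cream ceramic soap dish, loose, a shallow open tray 116 x 66 x 16 mm high (x long, y wide, z up), round corners, 220 g, lying on the counter (top at z = 0). Walls 6 mm thick; inner floor 5 mm above its underside, inside 104 x 54 mm, 11 mm deep. The point is its centre, 8 mm above its underside. Grip from above across its 66 mm width.
- rack_center (a point): Bamboo draining rack, loose, 100 x 48 x 26 mm high (x long, y wide, z up), 50 g, standing on its feet: four lengthwise slats 18 to 26 mm above its underside, on two cross runners (feet) 70 x 40 mm over all. The point is its centre, 13 mm above its underside. Grip from above across the slats' 48 mm width, fingertips not below the slats, so as to clear the dish's rim.
- soap_center (a point): Bar of ivory soap, a loose rounded block 72 x 44 x 22 mm high (x long, y wide, z up), about 70 g, with a small round dimple mark on top. The point is its centre, 11 mm above its underside. Grip it from above across its 44 mm width. It starts lying flat on the counter.
- tumbler_center (a point): Clear glass tumbler, loose, empty, standing mouth up on the counter: 95 mm high, outside diameter 62 mm at the foot and 64 mm at the rim, wall 3 mm (mouth 58 mm inside), about 260 g. The point is on its axis, half-way up, 47.5 mm above its underside; z is its axis, upward. Can be gripped from above across its diameter.
- cover_center (a point): Bamboo cover of the tumbler, loose, round, 32 mm high, 45 g, standing on its plug. From below: plug 48 mm in diameter, 6 mm high, going loosely into the tumbler's mouth; disc 74 mm in diameter, 6 mm thick, to lie on the rim; knob 18 mm in diameter, 20 mm high. The point is on its axis, 16 mm above its underside, 4 mm above the disc; z up. Grip the knob from above, fingertips just above the disc.
- mat: Rectangular dark slate mat fixed to the counter, place for the soap dish: 136 x 88 mm (x long, y wide), 3 mm thick. Origin at the centre of its underside, on the counter; its top is at z = 3 mm.
- coaster: Round dark slate coaster fixed to the counter, place for the tumbler: 90 mm in diameter, 3 mm thick. Origin at the centre of its underside, on the counter; its top is at z = 3 mm.
- canister: Round white ceramic canister with a flat chrome lid, loose, 70 mm in diameter and 66 mm high, standing on the counter among the other things. To be left alone. Origin at the centre of its underside.
- hairbrush: Bamboo hairbrush lying bristles up on the counter, loose, 212 x 62 x 29 mm high, beyond the other things. To be left alone. Origin on its underside near the middle; x runs along it from the handle to the head.
- lotion: Small white lotion bottle with a metal cap, loose, 36 mm in diameter and 90 mm high, standing on the counter beyond the other things. To be left alone. Origin at the centre of its underside.
There are look-alikes about, which are no part of the job. Of the things that look like the part that bears soap_center, the larger one is meant. What is shaped like the part that bears rack_center but yellow is not meant.

How it is judged (in metres and radians):
On the way, in this order (a step that is already met when the one before it is completed fails the run):
1. the dish lies centred and square on the rectangular mat (horizontal distance between dish_center and mat below 0.012 m and z of dish_center in the frame of mat between 0.008 and 0.014 m and angle between dish_center's own z axis and vertical below 0.08 rad and angle between the x axis of dish_center and the x axis of mat, either way round below 0.2 rad), for 0.2 s.
2. the rack stands in the dish on the mat (all of step 1 and horizontal distance between rack_center and dish_center below 0.01 m and z of rack_center in the frame of dish_center between 0.007 and 0.013 m and angle between rack_center's own z axis and vertical below 0.08 rad and angle between the x axis of rack_center and the x axis of dish_center, either way round below 0.2 rad), for 0.2 s.
3. the soap lies on the rack in the dish on the mat (all of step 2 and horizontal distance between soap_center and rack_center below 0.012 m and z of soap_center in the frame of rack_center between 0.021 and 0.027 m and angle between soap_center's own z axis and vertical below 0.08 rad and angle between the x axis of soap_center and the x axis of rack_center, either way round below 0.3 rad), for 0.2 s.
At the end, for the whole second after the job is handed in: Dish on the mat (12 mm, 0.2 rad), rack on its feet in the dish (10 mm, 0.2 rad), soap flat on the rack (12 mm, 0.3 rad), tumbler upright on the coaster (12 mm), cover level on the tumbler's rim (8 mm): centres and lengths so near to one another, all released and at rest (all of step 3 and horizontal distance between tumbler_center and coaster below 0.012 m and z of tumbler_center in the frame of coaster between 0.0475 and 0.0535 m and angle between each of tumbler_center, cover_center's own z axis and vertical below 0.08 rad and horizontal distance between cover_center and tumbler_center below 0.008 m and z of cover_center in the frame of tumbler_center between 0.0545 and 0.0605 m and linear speed of each of dish, rack, soap, tumbler, cover below 0.02 m/s); the robot touches nothing.
It fails at once if the canister is pushed more than 30 mm from its place or knocked over (distance of canister from where it was at the start of the episode above 0.03 m or angle between canister's own z axis and vertical above 0.5 rad).
It fails at once if the hairbrush is pushed more than 30 mm from its place or knocked over (distance of hairbrush from where it was at the start of the episode above 0.03 m or angle between hairbrush's own z axis and vertical above 0.5 rad).
It fails at once if the lotion bottle is pushed more than 30 mm from its place or knocked over (distance of lotion from where it was at the start of the episode above 0.03 m or angle between lotion's own z axis and vertical above 0.5 rad).
It fails at once if the glass tumbler is tipped over (angle between tumbler_center's own z axis and vertical above 0.8 rad).
It fails at once if the dish or the glass is dropped (falls free more than 10 mm above its place) ((height (world z) of dish_center above 0.021 m and contact force between dish and anything else below 0.001 N) or (height (world z) of tumbler_center above 0.0605 m and contact force between tumbler and anything else below 0.001 N)).
It also fails if it takes over 136 s, if anything falls off the work surface, if the arm or the gripper's body presses on something with over 40 N, if the wrist force passes 120 N, or if a joint passes its speed limit or range.

## Robot

A 6-joint arm with a two-finger parallel gripper is mounted at the origin on the work surface. World frame = base frame: x ahead of the robot, y to its left, z up, the work surface at z = 0. Lengths are in mm, angles in degrees, forces in N, time in s.
With the tool pointing down it reaches from about 300 to 1000 mm from the base axis. Payload 5.1 kg.
Tool frame: the origin (TCP) lies where the fingers leave the gripper's body, on its centre line; the fingertips stand 78 mm ahead of it and the grasp point (between the pads) lies arm.pinch_z ahead of it (arm.pinch_z is the distance from the TCP to the grasp point, in mm); z points along the fingers, y is the direction in which the jaws open and shut (so a half turn about z gives the same grasp; the last joint's range is limited). The gripper opens to 95 mm and grips with 3 to 60 N. Pads are 20 mm wide; open, the fingers measure 119 mm over their backs; the gripper's body (75 mm by 180 mm) begins 59 mm behind the grasp point.
Start: joints at [60.527, 7.093, 94.555, -0, 78.352, -4.733], TCP at [272.048, 590.318, 292.256] pointing down, gripper open.
Joint ranges: [-149.61, 149.61], [-58.7, 133.49], [1.44, 155.28], [-77.14, 257.14], [18.33, 153.61], [-166.67, 166.67]. Speed limits (degrees/s): [147.25, 147.25, 180, 180, 180, 180].

## Interface

Orientations are given as [roll, pitch, yaw] about the fixed x, y, z axes, in that order (R = Rz(yaw) Ry(pitch) Rx(roll)).
In Python, from plant import arm, camera, spotter gives the robot as it stands.
- The arm moves only by the tool send_rows, never from a script. Its argument "series" is a list of rows, each a list of 7 numbers: the closure, from 0 (fully open) to 1 (shut), then the shift along the tool's x, y, z scaled (see below), then the turn, a rotation vector about the tool's x, y, z scaled (see below). A call has 1 to 12 rows; each row shifts and turns the commanded pose from where the row before left it, along the tool's axes as they then stand; what a row does not reach is not made up. The controller multiplies each number of a shift by 0.06 m and each number of a turn by 4 degrees. A row lasts 1/8 s, in which the tool goes at most 62.5 mm and 10.7 degrees, less where a joint would pass 70% of its speed; a pose out of reach is approached as far as the arm can. A call with a number of a shift or a turn outside -1 to 1 is refused whole. A call with a gripper value outside its range is refused whole. The fingers move at their own pace and stop on an object; the grip force is fixed at half the most. Time passes only in rows, so rows that do not move let the fingers close. It gives the time, the measured TCP pose, the force and the opening at its end, in the units of the state.
- arm.sense(): the state, without advancing time (a new reading comes with each control period).
- camera(name): name is "side" or "top"; returns a dict with "img" (480x640x3 uint8, red, green, blue), "z_map" (480x640 float32, mm along the optical axis (not along the pixel's ray), 0 where there is no reading), "fx", "fy", "cx", "cy" (pixels), "extrinsics" (4x4, takes a point from world to camera coordinates). Camera axes: x right, y down, z forward; pixel columns grow to the right and rows downward; lengths in mm; the calibration is good to about 2 mm. A picture is of the moment at which its call begins.
- arm.hand_in(): hands the job in, once; it reports no verdict.
Trained networks look in the newest picture that a camera, given by its name, has taken for a name from the list of things; names that differ only in an ending like _2 or _b are one class to them, and where a whole thing is asked for, a point or a joint stands for the part that bears it (a point fixed in the world has none). Each returns a list of dicts, best first, with "score" (0 to 1); they miss things now and then, are a little off and sometimes report something else, mostly with a low value. They report only what shows in the picture. A call takes as long as a camera call. They do not tell look-alikes from the thing itself.
- spotter.search_frame(target, camera): "box" ([left, top, right, bottom] in pixels, round what is visible of it).
- spotter.outline_of(target, camera): "region" (480x640 bool, what is visible of it) and "box" ([left, top, right, bottom] in pixels, round what is visible of it).
- spotter.pinpoint(target, camera): "point" ([column, row] in pixels: a listed point, or the origin of a listed thing).
The state is a dict: "t": time; "joint_pos": joint angles; "joint_vel": joint speeds; "tau": joint torques, N m; "ee_pos": TCP position; "orientation": TCP orientation; "contact_force": force on the tool from outside, world axes, zero at the start; "moment": the same for the moment, N m; "opening": finger opening in mm.
Only numpy, scipy, OpenCV 4.12 (cv2) and the standard library are available. Lean on these libraries where they do the work, as an engineer would, in place of code of your own. Each camera call takes 0.05 s, during which the arm holds its last target.

## Working session

There is one attempt and no reset: what is moved stays moved. The work goes in short steps, Python scripts to look and compute and a tool call to move; the robot and the scene stay as the last step left them, time stands still between calls to the robot, and variables do not carry over. Pictures are saved under pics/ and viewed, and the job is handed in when it is done.

Besides the shell and the picture viewer there is one more tool, called after "Request:" by a JSON object that holds its "method" and its "body", one argument or row to a line. send_rows: Moves the arm, as the interface text tells. Its arguments: {"type":"object","properties":{"series":{"type":"array","items":{"type":"array","items":{"type":"number","minimum":-1,"maximum":1}}}},"required":["series"]}

```bash
mkdir -p pics; ls; python3 - <<'E'
from plant import arm,camera,spotter
import cv2
print(arm.sense(),arm.pinch_z)
for n in("side","top"):
    c=camera(n);cv2.imwrite(f"pics/{n}0.png",c["img"][:,:,::-1]);print(n,c["fx"],c["cx"],c["cy"],c["extrinsics"].round(3).tolist())
E
```

```text
pics
{'t': 0.0, 'joint_pos': array([ 6.05249129e+01,  7.13455423e+00,  9.46337932e+01, -9.60527610e-04,
        7.83525819e+01, -4.73222370e+00]), 'joint_vel': array([ 0.04976055, -0.0200981 , -0.0253255 ,  0.04316462, -0.00268277,
        0.0981131 ]), 'tau': array([-5.83544061e-04, -4.17603528e+01, -3.59935963e+01,  7.74426595e-02,
        4.90873761e-02, -1.76987528e-04]), 'ee_pos': array([271.84142322, 589.89187501, 290.97791503]), 'orientation': array([-1.79879405e+02, -9.03941216e-03,  1.55257322e+02]), 'contact_force': array([-0.0052629 ,  0.39750888,  0.24823429]), 'moment': array([ 0.01808489, -0.00065234, -0.00620586]), 'opening': 95.1145266969596} 58.8
side 468.35200387819515 317.5712977851914 238.64626226263306 [[0.998, -0.06, 0.013, -518.812], [-0.023, -0.56, -0.828, 66.085], [0.057, 0.827, -0.56, 844.039], [0.0, 0.0, 0.0, 1.0]]
top 434.90608840181955 321.5687677342611 240.58590001918822 [[0.007, -0.999, 0.046, -23.956], [-0.987, -0.014, -0.158, 533.655], [0.159, -0.044, -0.986, 757.918], [0.0, 0.0, 0.0, 1.0]]
```

View pics/top0.png

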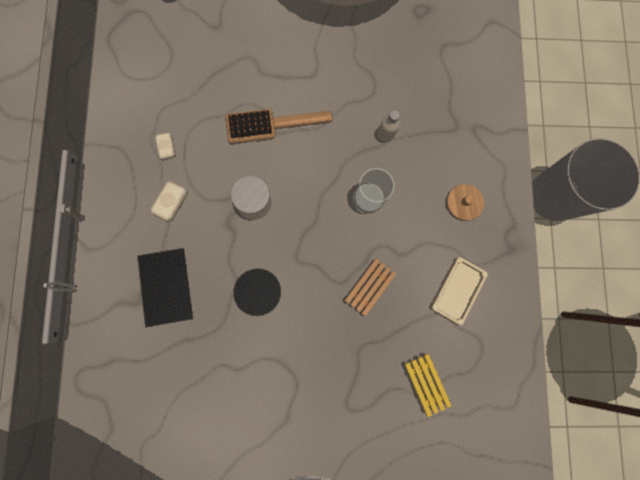

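View pics/side0.png

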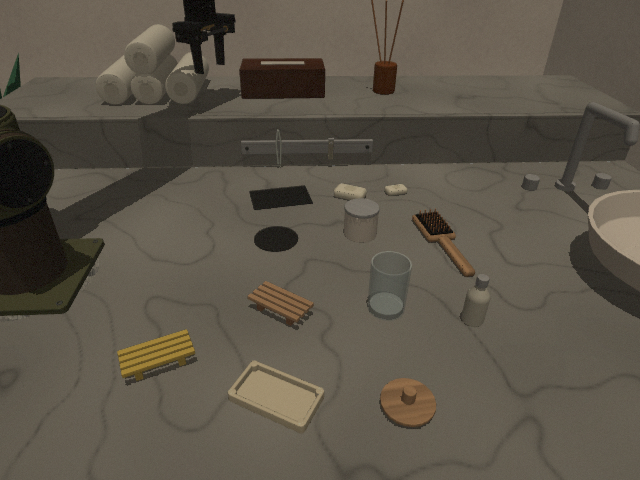

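The top picture shows everything clearly: mat (165,287), coaster (258,291), dish (460,290), rack (370,287), larger soap (168,200), tumbler (370,190), cover (466,202), canister (250,198). The yellow rack (428,384) and the smaller soap (165,146) are the decoys. Next I'll measure.

```bash
cat > h.py <<'E'
from plant import arm,camera,spotter
import numpy as np,cv2
def cloud(c):
    z=c["z_map"].astype(float);v,u=np.mgrid[:480,:640]
    p=np.stack([(u-c["cx"])/c["fx"]*z,(v-c["cy"])/c["fy"]*z,z],-1)
    E=c["extrinsics"];return (p-E[:3,3])@E[:3,:3]   # world
def plane(c,uv,h):
    uv=np.atleast_2d(uv).astype(float);E=c["extrinsics"];R=E[:3,:3];o=-R.T@E[:3,3]
    d=np.stack([(uv[:,0]-c["cx"])/c["fx"],(uv[:,1]-c["cy"])/c["fy"],np.ones(len(uv))],-1)@R
    return o+d*((h-o[2])/d[:,2])[:,None]
def proj(c,p):
    E=c["extrinsics"];q=E[:3,:3]@np.asarray(p,float)+E[:3,3]
    return np.array([c["fx"]*q[0]/q[2]+c["cx"],c["fy"]*q[1]/q[2]+c["cy"]])
def rect(P):
    (x,y),(w,h),a=cv2.minAreaRect(P[:,:2].astype(np.float32))
    if w<h:w,h,a=h,w,a+90
    return np.round([x,y,w,h,(a+90)%180-90],1)
E
python3 - <<'E'
from h import *
H=dict(dish_center=16,rack_center=26,soap_center=22,tumbler_center=95,cover_center=12,mat=3,coaster=3,canister=66,hairbrush=20,lotion=90)
HP=dict(dish_center=8,rack_center=13,soap_center=11,tumbler_center=47.5,cover_center=16,mat=0,coaster=0,canister=0,hairbrush=0,lotion=0)
for cn in("top","side"):
  c=camera(cn);P=cloud(c)
  for n in H:
    for o in spotter.outline_of(n,cn)[:3]:
        m=o["region"];
        if m.sum()<20: continue
        Q=P[m&(c["z_map"]>0)]
        cs=max(cv2.findContours(m.astype(np.uint8),0,2)[0],key=len)[:,0,:]
        print(cn,n,round(o["score"],2),o["box"],"rect@H",rect(plane(c,cs,H[n])),"zpct",np.percentile(Q[:,2],[5,50,95]).round(1) if len(Q) else None, "cloudrect",rect(Q[Q[:,2]>H[n]-5]) if (Q[:,2]>H[n]-5).sum()>5 else None)
    for o in spotter.pinpoint(n,cn)[:2]:
        print("   pt",round(o["score"],2),np.round(o["point"],1),plane(c,o["point"],HP[n])[0].round(1))
E
```

```text
top dish_center 0.62 [433.2, 259.7, 486.8, 327.9] rect@H [ 447.8 -281.3  119.1   69.6  -29.3] zpct [ 1.2  4.5 15.7] cloudrect [ 447.1 -283.1  116.    67.1  -29. ]
   pt 0.69 [461.4 289.9] [ 447.6 -288.9    8. ]
top rack_center 0.89 [343.8, 258.8, 393.5, 312.6] rect@H [ 451.9 -110.2   98.1   48.5  -36.7] zpct [-1.3 24.2 26.8] cloudrect [ 451.8 -110.8   98.2   47.7  -36.7]
   pt 0.98 [427.2 384.9] [ 273.3 -215.5   13. ]
   pt 0.86 [369.7 286.4] [ 452.3 -111.3   13. ]
top soap_center 0.88 [156.9, 134.6, 175.8, 159.7] rect@H [718.3 284.2  51.2  31.4  14.3] zpct [ 7.5 13.5 15.9] cloudrect None
top soap_center 0.6 [149.5, 182.7, 186.2, 224.7] rect@H [608.8 270.5  73.1  47.1 -27.7] zpct [ 9.7 19.8 22.8] cloudrect [611.6 273.2  69.3  41.7 -27.8]
   pt 0.65 [166.7 150.4] [712.8 283.6  11. ]
   pt 0.57 [168.7 205. ] [603.7 273.1  11. ]
top tumbler_center 0.73 [353.1, 168.8, 394.1, 213.3] rect@H [ 615.7 -107.7   87.5   65.5  -21.4] zpct [ 0.8 45.2 93.4] cloudrect [ 627.2 -112.3   63.    62.   -68. ]
   pt 0.83 [371.2 191.2] [ 628.3 -110.6   47.5]
top cover_center 0.82 [445.0, 186.4, 481.5, 219.
[... 4198 characters left out ...]
0.3]
   pt 0.85 [358.6 228.4] [614.4 131.5   0. ]
side hairbrush 0.85 [415.6, 212.9, 472.0, 276.5] rect@H [772.6  50.3 219.7  66.7 -80.5] zpct [ 4.8 13.6 23.3] cloudrect [777.5  74.6 181.4  51.2 -81.1]
side hairbrush 0.29 [368.9, 248.9, 413.2, 320.6] rect@H [637.1 -71.6 189.6  71.8  72.8] zpct [ 7.4 63.7 93.5] cloudrect [ 627.  -114.9   63.6   63.4   27.8]
   pt 0.91 [447.4 245.7] [784.1  60.6   0. ]
   pt 0.64 [275.9 236.7] [440.9 107.1   0. ]
side lotion 0.81 [465.3, 270.7, 488.3, 325.6] rect@H [ 736.3 -197.5  123.1   32.8   63.5] zpct [ 6.9 47.5 88.8] cloudrect [ 761.9 -151.1   17.2   15.8   26.1]
   pt 0.91 [472.3 319.8] [ 763.6 -149.7    0. ]
   pt 0.64 [390.9 285.4] [647.1 -57.2   0. ]
```

```bash
cat >> h.py <<'E'
def plan(x,y,z,yaw,step=50,cur=None):
    s=arm.sense();p=s["ee_pos"];R0=s["orientation"]
    from scipy.spatial.transform import Rotation as Ro
    R=Ro.from_euler('xyz',R0,degrees=True);T=Ro.from_euler('xyz',[180,0,yaw],degrees=True)
    d=np.array([x,y,z])-p;rv=(R.inv()*T).as_rotvec(degrees=True)
    dt=R.inv().apply(d)   # shifts made BEFORE turning
    print("pos",p.round(1),"rpy",R0.round(2),"F",s["contact_force"].round(1),"open",round(s["opening"],1),"t",round(s["t"],2))
    print("world d",d.round(1),"tool mm",dt.round(1),"turn deg",rv.round(2))
    n=max(1,int(np.ceil(np.linalg.norm(dt)/step)));print(f"shift total/60:",(dt/60).round(3)," in",n,"rows:",(dt/60/n).round(3))
    m=max(1,int(np.ceil(np.abs(rv).max()/4)));print("turn in",m,"rows:",(rv/4/m).round(3))
E
python3 - <<'E'
from h import *
plan(446.7,-284.2,170,150.9)
E
```

```text
pos [272.1 590.3 292.2] rpy [-180.     -0.    155.26] F [ 0.7 -0.4  0.2] open 95.3 t 2.2
world d [ 174.6 -874.5 -122.2] tool mm [-524.6 -721.1  122.3] turn deg [-0.   -0.    4.36]
shift total/60: [ -8.744 -12.019   2.038]  in 19 rows: [-0.46  -0.633  0.107]
turn in 2 rows: [-0.001 -0.     0.545]
```

Request:
{"method": "send_rows", "body": {
  "series": [
    [0,-0.46,-0.633,0.107,0,0,0],
    [0,-0.46,-0.633,0.107,0,0,0],
    [0,-0.46,-0.633,0.107,0,0,0],
    [0,-0.46,-0.633,0.107,0,0,0],
    [0,-0.46,-0.633,0.107,0,0,0],
    [0,-0.46,-0.633,0.107,0,0,0],
    [0,-0.46,-0.633,0.107,0,0,0],
    [0,-0.46,-0.633,0.107,0,0,0],
    [0,-0.46,-0.633,0.107,0,0,0],
    [0,-0.46,-0.633,0.107,0,0,0],
    [0,-0.46,-0.633,0.107,0,0,0],
    [0,-0.46,-0.633,0.107,0,0,0]
  ]
}}

```text
t: 3.7
ee_pos: [382.2, 36.3, 215.4]
orientation: [180.0, 0.1, 155.3]
contact_force: [0.4, 0.2, -0.4]
opening: 95.0
```

Request:
{"method": "send_rows", "body": {
  "series": [
    [0,-0.46,-0.633,0.107,0,0,0],
    [0,-0.46,-0.633,0.107,0,0,0],
    [0,-0.46,-0.633,0.107,0,0,0],
    [0,-0.46,-0.633,0.107,0,0,0],
    [0,-0.46,-0.633,0.107,0,0,0],
    [0,-0.46,-0.633,0.107,0,0,0],
    [0,-0.46,-0.633,0.107,0,0,0],
    [0,0,0,0,0,0,0.545],
    [0,0,0,0,0,0,0.545],
    [0,0,0,0,0,0,0],
    [0,0,0,0,0,0,0]
  ]
}}

```text
t: 5.08
ee_pos: [446.3, -284.5, 170.4]
orientation: [-180.0, 0.0, 150.9]
contact_force: [-0.1, 1.3, 0.0]
opening: 95.1
```

```bash
python3 - <<'E'
from h import *
plan(446.7,-284.2,82,150.9)
c=camera("top");cv2.imwrite("pics/t1.png",c["img"][:,:,::-1])
E
```

```text
pos [ 446.3 -284.5  170.4] rpy [-1.8000e+02  1.0000e-02  1.5094e+02] F [-0.1  1.3  0. ] open 95.1 t 5.08
world d [  0.4   0.3 -88.4] tool mm [-0.2  0.4 88.4] turn deg [-0.    0.01  0.04]
shift total/60: [-0.003  0.007  1.473]  in 2 rows: [-0.001  0.003  0.737]
turn in 1 rows: [-0.001  0.004  0.01 ]
```

View pics/t1.png

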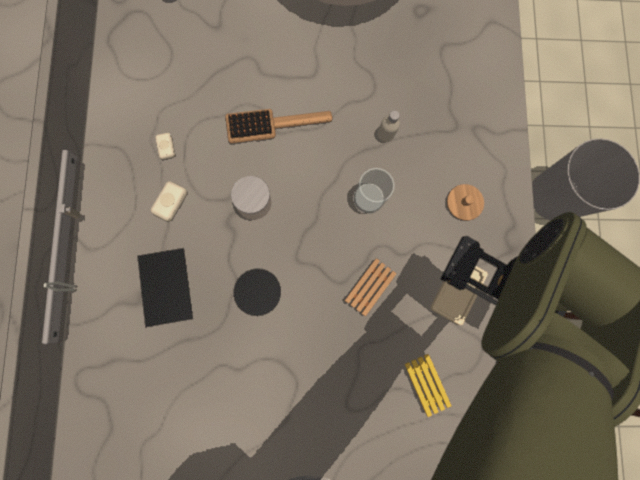

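The picture shows the jaws straddling the dish at about (475,280), square to it. I'll descend and grip.

Request:
{"method": "send_rows", "body": {
  "series": [
    [0,0,0,0.5,0,0,0],
    [0,0,0,0.5,0,0,0],
    [0,0,0,0.3,0,0,0],
    [0,0,0,0.17,0,0,0],
    [0,0,0,0,0,0,0],
    [0.3,0,0,0,0,0,0],
    [1,0,0,0,0,0,0],
    [1,0,0,0,0,0,0],
    [1,0,0,0,0,0,0],
    [1,0,0,0,0,0,0],
    [1,0,0,0,0,0,0]
  ]
}}

```text
t: 6.5
ee_pos: [446.6, -284.7, 82.6]
orientation: [180.0, 0.0, 150.9]
contact_force: [-0.8, 1.1, 3.7]
opening: 66.1
```

```bash
python3 - <<'E'
from h import *
plan(449,275.5,160,190.4,45)
E
```

```text
pos [ 446.6 -284.7   82.6] rpy [1.8000e+02 3.0000e-02 1.5089e+02] F [-0.8  1.1  3.7] open 66.1 t 6.5
world d [  2.4 560.2  77.4] tool mm [270.3 490.6 -77.6] turn deg [-1.000e-02  3.000e-02 -3.951e+01]
shift total/60: [ 4.505  8.177 -1.293]  in 13 rows: [ 0.347  0.629 -0.099]
turn in 10 rows: [-0.     0.001 -0.988]
```

Request:
{"method": "send_rows", "body": {
  "series": [
    [1,0,0,-0.2,0,0,0],
    [1,0,0,-0.4,0,0,0],
    [1,0,0,-0.4,0,0,0],
    [1,0,0,-0.3,0,0,0],
    [1,0.173,0.315,0,0,0,0],
    [1,0.347,0.629,0,0,0,0],
    [1,0.347,0.629,0,0,0,0],
    [1,0.347,0.629,0,0,0,0],
    [1,0.347,0.629,0,0,0,0],
    [1,0.347,0.629,0,0,0,0],
    [1,0.347,0.629,0,0,0,0]
  ]
}}

```text
t: 7.88
ee_pos: [445.8, -2.1, 158.7]
orientation: [-180.0, -0.1, 150.9]
contact_force: [0.5, 0.6, -2.7]
opening: 66.0
```

Request:
{"method": "send_rows", "body": {
  "series": [
    [1,0.347,0.629,0,0,0,0],
    [1,0.347,0.629,0,0,0,0],
    [1,0.347,0.629,0,0,0,0],
    [1,0.347,0.629,0,0,0,0],
    [1,0.347,0.629,0,0,0,0],
    [1,0.347,0.629,0,0,0,0],
    [1,0.173,0.315,0,0,0,0],
    [1,0,0,0,0,0,-0.5],
    [1,0,0,0,0,0,-0.98],
    [1,0,0,0,0,0,-0.98],
    [1,0,0,0,0,0,-0.98]
  ]
}}

```text
t: 9.25
ee_pos: [447.4, 274.8, 159.0]
orientation: [-179.9, -0.1, 164.8]
contact_force: [0.4, -0.1, -3.3]
opening: 65.6
```

Request:
{"method": "send_rows", "body": {
  "series": [
    [1,0,0,0,0,0,-0.98],
    [1,0,0,0,0,0,-0.98],
    [1,0,0,0,0,0,-0.98],
    [1,0,0,0,0,0,-0.98],
    [1,0,0,0,0,0,-0.98],
    [1,0,0,0,0,0,-0.98],
    [1,0,0,0,0,0,-0.56],
    [1,0,0,0,0,0,0],
    [1,0,0,0,0,0,0]
  ]
}}

```text
t: 10.38
ee_pos: [448.0, 275.3, 159.6]
orientation: [-180.0, -0.1, -169.6]
contact_force: [0.3, -0.4, -2.6]
opening: 66.0
```

```bash
python3 - <<'E'
from h import *
plan(449,275.5,85.6,190.4,45)
for n in("side","top"):
    c=camera(n);cv2.imwrite(f"pics/{n}2.png",c["img"][:,:,::-1])
E
```

```text
pos [448.  275.3 159.6] rpy [-1.7998e+02 -5.0000e-02 -1.6962e+02] F [ 0.3 -0.4 -2.6] open 66.0 t 10.38
world d [  1.    0.2 -74. ] tool mm [-1.1  0.  74. ] turn deg [-0.02 -0.05 -0.02]
shift total/60: [-1.800e-02  1.000e-03  1.234e+00]  in 2 rows: [-0.009  0.     0.617]
turn in 1 rows: [-0.004 -0.013 -0.004]
```

View pics/side2.png

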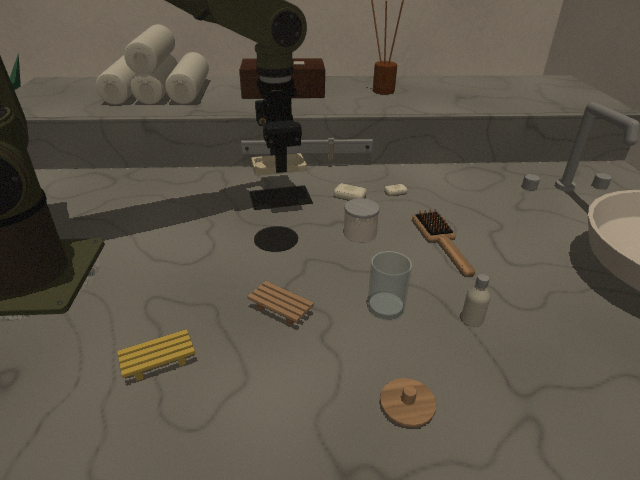

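The side picture shows the dish held level over the mat at about (280,165). I'll lower it gently.

Request:
{"method": "send_rows", "body": {
  "series": [
    [1,-0.018,0,0.3,0,0,0],
    [1,0,0,0.3,0,0,0],
    [1,0,0,0.3,0,0,0],
    [1,0,0,0.15,0,0,0],
    [1,0,0,0.1,0,0,0],
    [1,0,0,0.05,0,0,0],
    [1,0,0,0.02,0,0,0],
    [1,0,0,0,0,0,0],
    [1,0,0,0,0,0,0]
  ]
}}

```text
t: 11.6
ee_pos: [449.8, 276.1, 87.3]
orientation: [180.0, 0.0, -169.6]
contact_force: [0.6, -0.2, -2.5]
opening: 65.7
```

Request:
{"method": "send_rows", "body": {
  "series": [
    [1,0,0,0.015,0,0,0],
    [1,0,0,0.01,0,0,0],
    [1,0,0,0.01,0,0,0],
    [1,0,0,0,0,0,0],
    [1,0,0,0,0,0,0]
  ]
}}

```text
t: 12.22
ee_pos: [449.7, 276.1, 85.6]
orientation: [-180.0, -0.0, -169.6]
contact_force: [-2.6, -3.3, 5.2]
opening: 65.8
```

Contact shows (force in z went from −2.5 to +5.2 N). I'll release and rise.

Request:
{"method": "send_rows", "body": {
  "series": [
    [0.5,0,0,0,0,0,0],
    [0,0,0,0,0,0,0],
    [0,0,0,0,0,0,0],
    [0,0,0,0,0,0,0],
    [0,0,0,-0.2,0,0,0],
    [0,0,0,-0.5,0,0,0],
    [0,0,0,-0.5,0,0,0],
    [0,0,0,-0.3,0,0,0]
  ]
}}

```text
t: 13.22
ee_pos: [450.3, 276.4, 177.4]
orientation: [179.9, 0.2, -169.6]
contact_force: [-0.3, 0.2, -0.6]
opening: 94.9
```

```bash
python3 - <<'E'
from h import *
plan(451.5,-112,170,143.2,48)
E
```

```text
pos [450.3 276.4 177.4] rpy [ 179.95    0.18 -169.58] F [-0.3  0.2 -0.6] open 94.9 t 13.22
world d [   1.2 -388.4   -7.4] tool mm [  69.1 -382.2    6.8] turn deg [ 0.12  0.15 47.22]
shift total/60: [ 1.152 -6.37   0.113]  in 9 rows: [ 0.128 -0.708  0.013]
turn in 12 rows: [0.003 0.003 0.984]
```

Request:
{"method": "send_rows", "body": {
  "series": [
    [0,0.128,-0.708,0.013,0,0,0],
    [0,0.128,-0.708,0.013,0,0,0],
    [0,0.128,-0.708,0.013,0,0,0],
    [0,0.128,-0.708,0.013,0,0,0],
    [0,0.128,-0.708,0.013,0,0,0],
    [0,0.128,-0.708,0.013,0,0,0],
    [0,0.128,-0.708,0.013,0,0,0],
    [0,0.128,-0.708,0.013,0,0,0],
    [0,0.128,-0.708,0.013,0,0,0],
    [0,0,0,0,0,0,0.984],
    [0,0,0,0,0,0,0.984],
    [0,0,0,0,0,0,0.984]
  ]
}}

```text
t: 14.72
ee_pos: [450.5, -112.7, 167.8]
orientation: [180.0, -0.0, 178.4]
contact_force: [-0.5, -0.1, 0.0]
opening: 94.9
```

Request:
{"method": "send_rows", "body": {
  "series": [
    [0,0,0,0,0,0,0.984],
    [0,0,0,0,0,0,0.984],
    [0,0,0,0,0,0,0.984],
    [0,0,0,0,0,0,0.984],
    [0,0,0,0,0,0,0.984],
    [0,0,0,0,0,0,0.984],
    [0,0,0,0,0,0,0.984],
    [0,0,0,0,0,0,0.984],
    [0,0,0,0,0,0,0.984],
    [0,0,0,0,0,0,0],
    [0,0,0,0,0,0,0]
  ]
}}

```text
t: 16.1
ee_pos: [450.7, -112.5, 167.8]
orientation: [-180.0, -0.0, 143.2]
contact_force: [0.3, -0.1, 0.4]
opening: 95.0
```

```bash
cat > meas.py <<'E'
import sys
from h import *
H=dict(dish_center=16,rack_center=26,soap_center=22,tumbler_center=95,cover_center=12,mat=3,coaster=3,canister=66)
def meas(n,h,near,r=60,cams=("top","side")):
  for cn in cams:
    c=camera(cn);P=cloud(c)
    for o in spotter.outline_of(n,cn)[:4]:
        Q=P[o["region"]&(c["z_map"]>0)];
        Q=Q[np.abs(Q[:,2]-h)<5]
        if len(Q)<20 or np.hypot(*(Q[:,:2].mean(0)-near))>r: continue
        print(cn,n,round(o["score"],2),rect(Q),"z",np.percentile(Q[:,2],[10,50,90]).round(1))
E
python3 - <<'E'
from meas import *
plan(451.5,-112,98,143.2,48)
meas("dish_center",19,(449,276))
E
```

```text
pos [ 450.7 -112.5  167.8] rpy [-180.     -0.    143.24] F [ 0.3 -0.1  0.4] open 95.0 t 16.1
world d [  0.8   0.5 -69.8] tool mm [-0.4  0.9 69.8] turn deg [-0.   -0.    0.04]
shift total/60: [-0.006  0.015  1.164]  in 2 rows: [-0.003  0.007  0.582]
turn in 1 rows: [-0.    -0.     0.011]
top dish_center 0.94 [449.3 276.  115.2  66.7  10.1] z [15.4 17.4 19.3]
```

Request:
{"method": "send_rows", "body": {
  "series": [
    [0,-0.006,0.015,0.5,0,0,0],
    [0,0,0,0.4,0,0,0],
    [0,0,0,0.264,0,0,0],
    [0,0,0,0,0,0,0],
    [0.4,0,0,0,0,0,0],
    [1,0,0,0,0,0,0],
    [1,0,0,0,0,0,0],
    [1,0,0,0,0,0,0],
    [1,0,0,0,0,0,0],
    [1,0,0,0,0,0,0],
    [1,0,0,0,0,0,0]
  ]
}}

```text
t: 17.68
ee_pos: [451.6, -112.0, 98.0]
orientation: [180.0, 0.0, 143.2]
contact_force: [0.3, -0.4, 0.5]
opening: 47.8
```

Request:
{"method": "send_rows", "body": {
  "series": [
    [1,0,0,-0.2,0,0,0],
    [1,0,0,-0.4,0,0,0],
    [1,0,0,-0.4,0,0,0],
    [1,0,0,0,0,0,0]
  ]
}}

```text
t: 18.18
ee_pos: [453.0, -112.5, 160.6]
orientation: [179.9, 0.3, 143.2]
contact_force: [-0.2, 0.2, -1.0]
opening: 47.5
```

```bash
python3 - <<'E'
from h import *
plan(449.1,276.1,160,190.2,45)
c=camera("side");cv2.imwrite(f"pics/side3.png",c["img"][:,:,::-1])
E
```

```text
pos [ 453.  -112.5  160.6] rpy [179.91   0.3  143.19] F [-0.2  0.2 -1. ] open 47.5 t 18.18
world d [ -3.9 388.6  -0.6] tool mm [ 2.360e+02  3.088e+02 -2.000e-01] turn deg [-4.000e-02  3.200e-01 -4.701e+01]
shift total/60: [ 3.934e+00  5.147e+00 -3.000e-03]  in 9 rows: [ 0.437  0.572 -0.   ]
turn in 12 rows: [-0.001  0.007 -0.979]
```

View pics/side3.png

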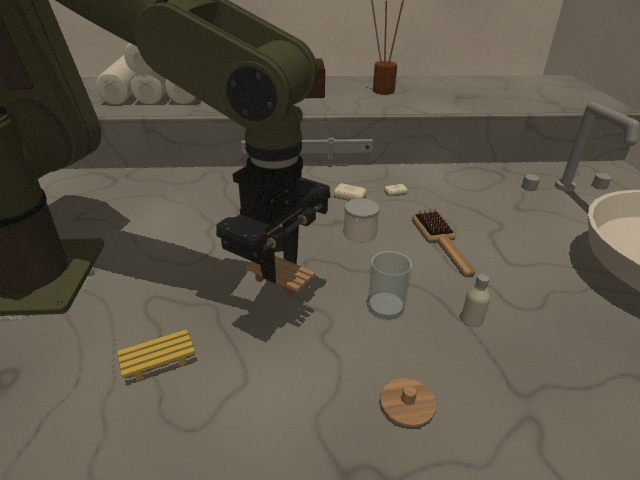

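The picture shows the rack held level in the jaws near (280,272). I'll carry it over the dish.

Request:
{"method": "send_rows", "body": {
  "series": [
    [1,0.22,0.286,0,0,0,0],
    [1,0.437,0.572,0,0,0,0],
    [1,0.437,0.572,0,0,0,0],
    [1,0.437,0.572,0,0,0,0],
    [1,0.437,0.572,0,0,0,0],
    [1,0.437,0.572,0,0,0,0],
    [1,0.437,0.572,0,0,0,0],
    [1,0.437,0.572,0,0,0,0],
    [1,0.437,0.572,0,0,0,0],
    [1,0.22,0.286,0,0,0,0],
    [1,0,0,0,0,0,-0.9],
    [1,0,0,0,0,0,-0.99]
  ]
}}

```text
t: 19.73
ee_pos: [446.6, 276.8, 156.1]
orientation: [-179.9, -0.1, 150.9]
contact_force: [0.4, 0.0, -0.8]
opening: 47.6
```

Request:
{"method": "send_rows", "body": {
  "series": [
    [1,0,0,0,0,0,-0.99],
    [1,0,0,0,0,0,-0.99],
    [1,0,0,0,0,0,-0.99],
    [1,0,0,0,0,0,-0.99],
    [1,0,0,0,0,0,-0.99],
    [1,0,0,0,0,0,-0.99],
    [1,0,0,0,0,0,-0.99],
    [1,0,0,0,0,0,-0.99],
    [1,0,0,0,0,0,-0.98],
    [1,0,0,0,0,0,-0.96],
    [1,0,0,0,0,0,0],
    [1,0,0,0,0,0,0]
  ]
}}

```text
t: 21.22
ee_pos: [447.1, 276.6, 157.1]
orientation: [-180.0, -0.1, -169.9]
contact_force: [-0.2, 0.1, -0.8]
opening: 47.6
```

```bash
python3 - <<'E'
from h import *
plan(449.3,276.1,106,190.2,45)
E
```

```text
pos [447.1 276.6 157.1] rpy [-1.7998e+02 -8.0000e-02 -1.6987e+02] F [-0.2  0.1 -0.8] open 47.6 t 21.23
world d [  2.2  -0.5 -51.1] tool mm [-2.1 -0.8 51. ] turn deg [-0.02 -0.08 -0.07]
shift total/60: [-0.035 -0.014  0.851]  in 2 rows: [-0.018 -0.007  0.425]
turn in 1 rows: [-0.005 -0.02  -0.017]
```

Request:
{"method": "send_rows", "body": {
  "series": [
    [1,-0.02,-0.01,0.3,0,0,0],
    [1,0,0,0.3,0,0,0],
    [1,0,0,0.1,0,0,0],
    [1,0,0,0.08,0,0,0],
    [1,0,0,0.03,0,0,0],
    [1,0,0,0,0,0,0],
    [1,0,0,0,0,0,0]
  ]
}}

```text
t: 22.1
ee_pos: [449.2, 276.6, 109.9]
orientation: [180.0, 0.1, -169.8]
contact_force: [0.1, -0.2, -0.7]
opening: 47.6
```

```bash
python3 - <<'E'
from h import *
plan(449.3,276.1,106,190.2,45)
c=camera("side");cv2.imwrite(f"pics/side4.png",cv2.resize(c["img"][120:240,200:360,::-1],None,fx=5,fy=5)[:600])
E
```

```text
pos [449.2 276.6 109.9] rpy [ 1.7998e+02  6.0000e-02 -1.6981e+02] F [ 0.1 -0.2 -0.7] open 47.6 t 22.1
world d [ 0.1 -0.5 -3.9] tool mm [-0.  -0.5  3.9] turn deg [ 0.02  0.06 -0.01]
shift total/60: [-0.001 -0.008  0.064]  in 1 rows: [-0.001 -0.008  0.064]
turn in 1 rows: [ 0.004  0.014 -0.002]
```

View pics/side4.png

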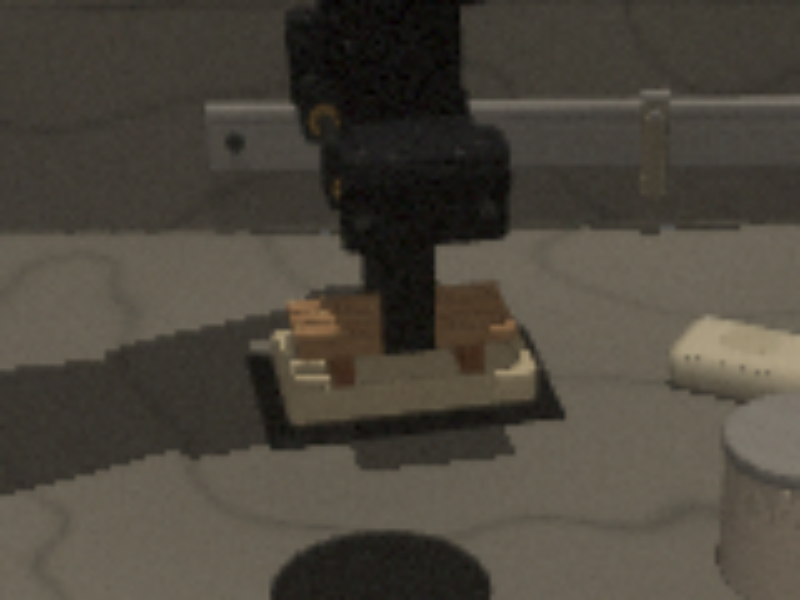

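The zoomed picture shows the rack centred over the dish, its feet about 4 mm above the dish's floor. I'll lower until contact.

Request:
{"method": "send_rows", "body": {
  "series": [
    [1,0,-0.008,0.03,0,0,0],
    [1,0,0,0.02,0,0,0],
    [1,0,0,0.015,0,0,0],
    [1,0,0,0,0,0,0],
    [1,0,0,0,0,0,0]
  ]
}}

```text
t: 22.78
ee_pos: [449.0, 275.9, 106.0]
orientation: [-180.0, -0.0, -169.8]
contact_force: [-2.9, -1.3, 4.6]
opening: 47.5
```

Request:
{"method": "send_rows", "body": {
  "series": [
    [0.5,0,0,0,0,0,0],
    [0.3,0,0,0,0,0,0],
    [0.2,0,0,0,0,0,0],
    [0,0,0,0,0,0,0],
    [0,0,0,-0.2,0,0,0],
    [0,0,0,-0.4,0,0,0],
    [0,0,0,-0.4,0,0,0],
    [0,0,0,-0.1,0,0,0],
    [0,0,0,0,0,0,0]
  ]
}}

```text
t: 23.9
ee_pos: [449.1, 276.0, 171.9]
orientation: [180.0, 0.1, -169.8]
contact_force: [-0.4, 0.1, -0.7]
opening: 95.2
```

```bash
python3 - <<'E'
from h import *
plan(611.3,272.5,170,152.2,48)
E
```

```text
pos [449.1 276.  171.9] rpy [ 1.7998e+02  6.0000e-02 -1.6981e+02] F [-0.4  0.1 -0.7] open 95.2 t 23.9
world d [162.2  -3.5  -1.9] tool mm [-159.   -32.2    2. ] turn deg [ 0.04  0.05 37.99]
shift total/60: [-2.65  -0.536  0.034]  in 4 rows: [-0.663 -0.134  0.008]
turn in 10 rows: [0.001 0.001 0.95 ]
```

Request:
{"method": "send_rows", "body": {
  "series": [
    [0,-0.663,-0.134,0.008,0,0,0],
    [0,-0.663,-0.134,0.008,0,0,0],
    [0,-0.663,-0.134,0.008,0,0,0],
    [0,-0.663,-0.134,0.008,0,0,0],
    [0,0,0,0,0,0,0.95],
    [0,0,0,0,0,0,0.95],
    [0,0,0,0,0,0,0.95],
    [0,0,0,0,0,0,0.95],
    [0,0,0,0,0,0,0.95],
    [0,0,0,0,0,0,0.95],
    [0,0,0,0,0,0,0.95],
    [0,0,0,0,0,0,0.95]
  ]
}}

```text
t: 25.4
ee_pos: [610.5, 272.1, 167.5]
orientation: [-179.9, -0.1, 159.7]
contact_force: [-0.3, 0.8, -0.9]
opening: 95.0
```

Request:
{"method": "send_rows", "body": {
  "series": [
    [0,0,0,0,0,0,0.95],
    [0,0,0,0,0,0,0.95],
    [0,0,0,0,0,0,0],
    [0,0,0,0,0,0,0]
  ]
}}

```text
t: 25.9
ee_pos: [610.9, 272.3, 168.5]
orientation: [-179.9, -0.1, 152.2]
contact_force: [-0.2, 0.1, -0.3]
opening: 95.2
```

```bash
python3 - <<'E'
from meas import *
plan(611.3,272.5,84,152.2,48)
meas("dish_center",19,(449,276))
meas("rack_center",34,(449,276))
c=camera("top");cv2.imwrite(f"pics/top5.png",c["img"][:,:,::-1])
E
```

```text
pos [610.9 272.3 168.5] rpy [-1.7993e+02 -6.0000e-02  1.5224e+02] F [-0.2  0.1 -0.3] open 95.2 t 25.9
world d [  0.4   0.2 -84.5] tool mm [-0.4  0.5 84.5] turn deg [-0.07 -0.06  0.04]
shift total/60: [-0.006  0.008  1.408]  in 2 rows: [-0.003  0.004  0.704]
turn in 1 rows: [-0.016 -0.015  0.01 ]
top dish_center 0.8 [449.3 276.6 115.4  66.5  10. ] z [15.5 17.4 19.2]
side dish_center 0.94 [449.8 264.4 116.4  56.    2.7] z [14.9 17.3 19.1]
top rack_center 0.77 [448.8 276.9  99.9  49.   10.1] z [30.5 32.5 34.4]
top rack_center 0.4 [448.9 276.   99.8  47.7  10.5] z [29.7 31.9 33.8]
side rack_center 0.56 [447.7 275.6  99.7  53.2  11.4] z [30.7 32.9 34.5]
```

View pics/top5.png

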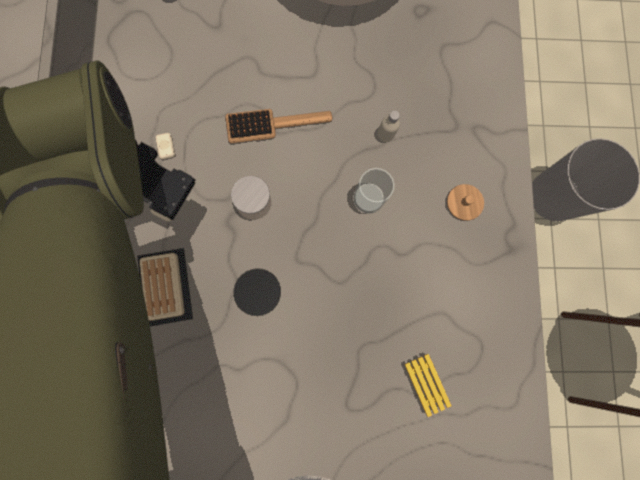

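The rack sits in the dish on the mat at about (162,287), and the numbers agree to within 1 mm. Now the soap.

Request:
{"method": "send_rows", "body": {
  "series": [
    [0,-0.006,0.008,0.5,0,0,0],
    [0,0,0,0.5,0,0,0],
    [0,0,0,0.25,0,0,0],
    [0,0,0,0.13,0,0,0],
    [0,0,0,0,0,0,0],
    [0.4,0,0,0,0,0,0],
    [1,0,0,0,0,0,0],
    [1,0,0,0,0,0,0],
    [1,0,0,0,0,0,0],
    [1,0,0,0,0,0,0],
    [1,0,0,0,0,0,0],
    [1,0,0,0,0,0,0]
  ]
}}

```text
t: 27.85
ee_pos: [611.8, 272.7, 86.7]
orientation: [180.0, 0.0, 152.2]
contact_force: [0.2, -0.5, 0.1]
opening: 43.8
```

Request:
{"method": "send_rows", "body": {
  "series": [
    [1,0,0,-0.2,0,0,0],
    [1,0,0,-0.4,0,0,0],
    [1,0,0,-0.4,0,0,0],
    [1,0,0,-0.4,0,0,0],
    [1,0,0,0,0,0,0],
    [1,0,0,0,0,0,0]
  ]
}}

```text
t: 28.6
ee_pos: [611.4, 272.5, 170.1]
orientation: [-180.0, -0.0, 152.2]
contact_force: [-0.1, 0.0, -1.6]
opening: 43.9
```

```bash
python3 - <<'E'
from h import *
plan(449.0,276.1,160,190.2,45)
for n in("side",):
    c=camera(n);cv2.imwrite(f"pics/side6.png",cv2.resize(c["img"][80:240,240:440,::-1],None,fx=3.7,fy=3.7))
E
```

```text
pos [611.4 272.5 170.1] rpy [-1.7996e+02 -3.0000e-02  1.5219e+02] F [-0.1  0.  -1.6] open 43.9 t 28.6
world d [-162.4    3.6  -10.1] tool mm [145.3 -72.6  10.2] turn deg [-3.000e-02 -5.000e-02 -3.801e+01]
shift total/60: [ 2.421 -1.21   0.17 ]  in 4 rows: [ 0.605 -0.303  0.042]
turn in 10 rows: [-0.001 -0.001 -0.95 ]
```

View pics/side6.png

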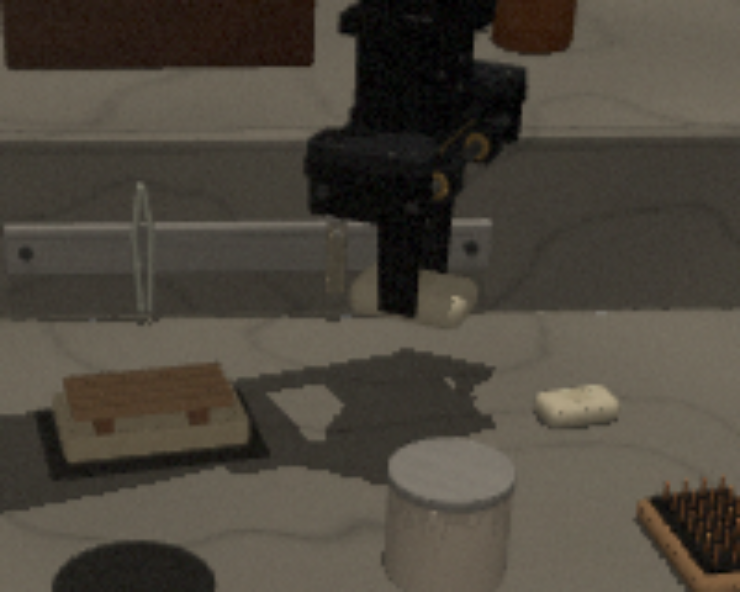

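The zoomed picture shows the larger soap held at (415,295) and the rack sitting in the dish. I'll carry it over.

Request:
{"method": "send_rows", "body": {
  "series": [
    [1,0.3,-0.15,0,0,0,0],
    [1,0.605,-0.303,0,0,0,0],
    [1,0.605,-0.303,0,0,0,0],
    [1,0.605,-0.303,0,0,0,0],
    [1,0.3,-0.15,0,0,0,0],
    [1,0,0,0,0,0,-0.95],
    [1,0,0,0,0,0,-0.95],
    [1,0,0,0,0,0,-0.95],
    [1,0,0,0,0,0,-0.95],
    [1,0,0,0,0,0,-0.95],
    [1,0,0,0,0,0,-0.95],
    [1,0,0,0,0,0,-0.95]
  ]
}}

```text
t: 30.15
ee_pos: [449.0, 275.8, 169.1]
orientation: [-179.9, -0.1, 178.9]
contact_force: [-0.3, 0.3, -0.8]
opening: 43.3
```

Request:
{"method": "send_rows", "body": {
  "series": [
    [1,0,0,0,0,0,-0.95],
    [1,0,0,0,0,0,-0.95],
    [1,0,0,0,0,0,-0.95],
    [1,0,0,0,0,0,0],
    [1,0,0,0.3,0,0,0],
    [1,0,0,0.2,0,0,0],
    [1,0,0,0,0,0,0],
    [1,0,0,0,0,0,0],
    [1,0,0,0,0,0,0]
  ]
}}

```text
t: 31.28
ee_pos: [450.1, 276.3, 141.3]
orientation: [180.0, 0.1, -169.8]
contact_force: [0.7, 0.2, -1.1]
opening: 43.5
```

```bash
python3 - <<'E'
from h import *
plan(449.0,276.1,120.7,190.2,45)
E
```

```text
pos [450.1 276.3 141.3] rpy [ 1.7998e+02  6.0000e-02 -1.6982e+02] F [ 0.7  0.2 -1.1] open 43.5 t 31.27
world d [ -1.1  -0.2 -20.6] tool mm [ 1.2 -0.  20.6] turn deg [ 0.02  0.06 -0.02]
shift total/60: [ 0.02  -0.001  0.343]  in 1 rows: [ 0.02  -0.001  0.343]
turn in 1 rows: [ 0.004  0.015 -0.004]
```

Request:
{"method": "send_rows", "body": {
  "series": [
    [1,0.02,0,0.15,0,0,0],
    [1,0,0,0.1,0,0,0],
    [1,0,0,0.05,0,0,0],
    [1,0,0,0.02,0,0,0],
    [1,0,0,0.01,0,0,0],
    [1,0,0,0,0,0,0],
    [1,0,0,0,0,0,0]
  ]
}}

```text
t: 32.15
ee_pos: [448.7, 276.0, 121.1]
orientation: [180.0, 0.0, -169.8]
contact_force: [0.4, 1.1, -0.0]
opening: 43.8
```

Request:
{"method": "send_rows", "body": {
  "series": [
    [1,0,0,0.01,0,0,0],
    [1,0,0,0,0,0,0],
    [0.5,0,0,0,0,0,0],
    [0.3,0,0,0,0,0,0],
    [0,0,0,0,0,0,0],
    [0,0,0,0,0,0,0],
    [0,0,0,-0.2,0,0,0],
    [0,0,0,-0.4,0,0,0],
    [0,0,0,-0.4,0,0,0],
    [0,0,0,-0.2,0,0,0]
  ]
}}

```text
t: 33.4
ee_pos: [449.4, 276.3, 194.7]
orientation: [179.9, 0.2, -169.8]
contact_force: [0.1, 0.0, -0.4]
opening: 95.1
```

```bash
python3 - <<'E'
from h import *
plan(627,-113.5,205,150,48)
E
```

```text
pos [449.4 276.3 194.7] rpy [ 179.95    0.18 -169.81] F [ 0.1  0.  -0.4] open 95.1 t 33.4
world d [ 177.6 -389.8   10.3] tool mm [-105.9 -415.1  -10.3] turn deg [ 0.11  0.16 40.19]
shift total/60: [-1.765 -6.918 -0.172]  in 9 rows: [-0.196 -0.769 -0.019]
turn in 11 rows: [0.003 0.004 0.913]
```

Request:
{"method": "send_rows", "body": {
  "series": [
    [0,-0.196,-0.769,-0.019,0,0,0],
    [0,-0.196,-0.769,-0.019,0,0,0],
    [0,-0.196,-0.769,-0.019,0,0,0],
    [0,-0.196,-0.769,-0.019,0,0,0],
    [0,-0.196,-0.769,-0.019,0,0,0],
    [0,-0.196,-0.769,-0.019,0,0,0],
    [0,-0.196,-0.769,-0.019,0,0,0],
    [0,-0.196,-0.769,-0.019,0,0,0],
    [0,-0.196,-0.769,-0.019,0,0,0],
    [0,0,0,0,0,0,0],
    [0,0,0,0,0,0,0]
  ]
}}

```text
t: 34.78
ee_pos: [625.8, -113.8, 202.1]
orientation: [180.0, -0.1, -169.8]
contact_force: [1.2, -0.1, -0.8]
opening: 95.2
```

```bash
python3 - <<'E'
from meas import *
plan(627,-113.5,110,190.2,48)
meas("soap_center",56,(449,276))
meas("rack_center",34,(449,276))
meas("dish_center",19,(449,276))
for n in("top","side"):
    c=camera(n);cv2.imwrite(f"pics/{n}7.png",c["img"][:,:,::-1])
E
```

```text
pos [ 625.8 -113.8  202.1] rpy [ 1.7995e+02 -5.0000e-02 -1.6983e+02] F [ 1.2 -0.1 -0.8] open 95.2 t 34.77
world d [  1.2   0.3 -92.1] tool mm [-1.3 -0.  92.1] turn deg [ 0.05 -0.05 -0.03]
shift total/60: [-0.022 -0.     1.536]  in 2 rows: [-0.011 -0.     0.768]
turn in 1 rows: [ 0.012 -0.013 -0.009]
top soap_center 0.96 [448.7 275.8  69.   42.   11.3] z [52.3 54.4 56.5]
side soap_center 0.79 [448.  273.5  69.2  42.9   9.5] z [52.3 55.  56.5]
top rack_center 0.9 [448.7 276.5  99.8  48.3  10.1] z [30.4 32.4 34.5]
side rack_center 0.63 [447.8 272.4  99.9  51.2   7.4] z [30.4 32.6 34.2]
top dish_center 0.58 [449.9 276.1 116.2  66.3  10.8] z [15.3 17.5 19.1]
side dish_center 0.95 [446.2 256.6 124.1  57.8  -7.2] z [14.9 17.4 19. ]
```

View pics/top7.png

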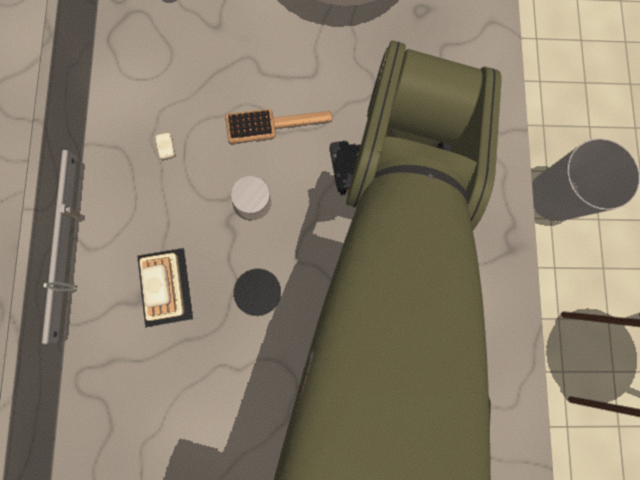

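View pics/side7.png

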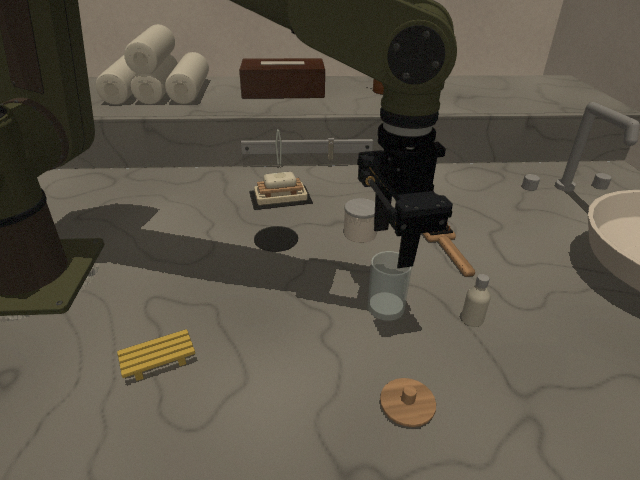

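The soap set is stacked on the mat at about (160,286), and the jaws straddle the tumbler at (390,285) in the side view. I'll descend and grip.

Request:
{"method": "send_rows", "body": {
  "series": [
    [0,-0.02,0,0.4,0,0,0],
    [0,0,0,0.4,0,0,0],
    [0,0,0,0.4,0,0,0],
    [0,0,0,0.23,0,0,0],
    [0,0,0,0.1,0,0,0],
    [0,0,0,0,0,0,0],
    [0.15,0,0,0,0,0,0],
    [0.25,0,0,0,0,0,0],
    [0.35,0,0,0,0,0,0],
    [1,0,0,0,0,0,0],
    [1,0,0,0,0,0,0],
    [1,0,0,0,0,0,0]
  ]
}}

```text
t: 36.98
ee_pos: [627.6, -113.7, 111.1]
orientation: [180.0, 0.0, -169.8]
contact_force: [0.3, 0.9, 2.2]
opening: 64.0
```

Request:
{"method": "send_rows", "body": {
  "series": [
    [1,0,0,0,0,0,0],
    [1,0,0,-0.1,0,0,0],
    [1,0,0,-0.3,0,0,0],
    [1,0,0,-0.4,0,0,0],
    [1,0,0,-0.4,0,0,0],
    [1,0,0,-0.2,0,0,0],
    [1,0,0,0,0,0,0]
  ]
}}

```text
t: 37.85
ee_pos: [628.0, -114.1, 196.3]
orientation: [-179.9, 0.1, -169.8]
contact_force: [0.0, -0.3, -1.9]
opening: 64.1
```

```bash
python3 - <<'E'
from meas import *
plan(440.4,101.7,194,190.2,40)
for n in("side",):
    c=camera(n);cv2.imwrite(f"pics/{n}8.png",c["img"][:,:,::-1])
meas("tumbler_center",180,(627,-113))
E
```

```text
pos [ 628.  -114.1  196.3] rpy [-1.7993e+02  1.4000e-01 -1.6981e+02] F [ 0.  -0.3 -1.9] open 64.1 t 37.85
world d [-187.6  215.8   -2.3] tool mm [146.5 245.5   1.7] turn deg [-0.07  0.14 -0.01]
shift total/60: [2.441 4.092 0.028]  in 8 rows: [0.305 0.512 0.004]
turn in 1 rows: [-0.017  0.034 -0.004]
```

View pics/side8.png

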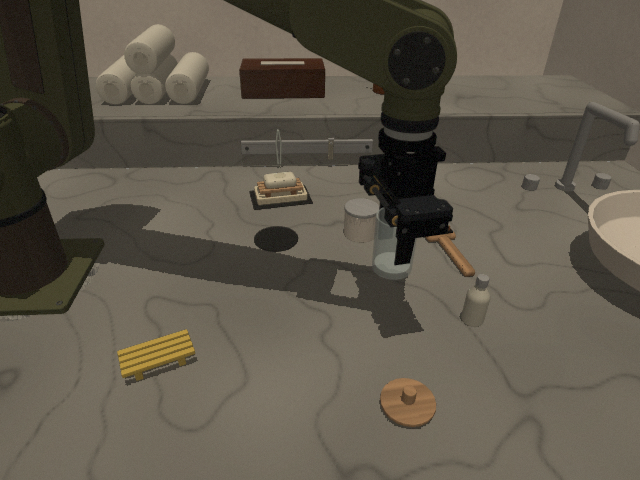

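The glass is held upright at (393,250), clear of the counter. I'll move it to the coaster.

Request:
{"method": "send_rows", "body": {
  "series": [
    [1,0.15,0.256,0,0,0,0],
    [1,0.305,0.512,0,0,0,0],
    [1,0.305,0.512,0,0,0,0],
    [1,0.305,0.512,0,0,0,0],
    [1,0.305,0.512,0,0,0,0],
    [1,0.305,0.512,0,0,0,0],
    [1,0.305,0.512,0,0,0,0],
    [1,0.305,0.512,0,0,0,0],
    [1,0.15,0.256,0,0,0,0],
    [1,0,0,0,0,0,0],
    [1,0,0,0,0,0,0]
  ]
}}

```text
t: 39.48
ee_pos: [440.6, 101.9, 194.9]
orientation: [-180.0, 0.0, -169.8]
contact_force: [-0.3, -0.3, -2.3]
opening: 63.9
```

Request:
{"method": "send_rows", "body": {
  "series": [
    [1,0,0,0.25,0,0,0],
    [1,0,0,0.4,0,0,0],
    [1,0,0,0.3,0,0,0],
    [1,0,0,0.15,0,0,0],
    [1,0,0,0,0,0,0],
    [1,0,0,0,0,0,0]
  ]
}}

```text
t: 40.22
ee_pos: [440.7, 102.1, 129.3]
orientation: [-180.0, 0.1, -169.8]
contact_force: [-0.4, -1.2, -2.7]
opening: 64.0
```

```bash
python3 - <<'E'
from meas import *
plan(440.4,101.7,114,190.2,40)
E
```

```text
pos [440.7 102.1 129.3] rpy [-1.8000e+02  6.0000e-02 -1.6983e+02] F [-0.4 -1.2 -2.7] open 64.0 t 40.23
world d [ -0.3  -0.4 -15.3] tool mm [ 0.4 -0.3 15.3] turn deg [-0.    0.06 -0.03]
shift total/60: [ 0.007 -0.006  0.256]  in 1 rows: [ 0.007 -0.006  0.256]
turn in 1 rows: [-0.001  0.016 -0.008]
```

Request:
{"method": "send_rows", "body": {
  "series": [
    [1,0.007,-0.006,0.1,0,0,0],
    [1,0,0,0.07,0,0,0],
    [1,0,0,0.04,0,0,0],
    [1,0,0,0.02,0,0,0],
    [1,0,0,0.015,0,0,0],
    [1,0,0,0,0,0,0],
    [1,0,0,0,0,0,0]
  ]
}}

```text
t: 41.1
ee_pos: [439.8, 101.8, 114.1]
orientation: [-180.0, 0.0, -169.8]
contact_force: [-0.1, 0.4, -1.7]
opening: 64.1
```

Request:
{"method": "send_rows", "body": {
  "series": [
    [1,0,0,0.01,0,0,0],
    [1,0,0,0.01,0,0,0],
    [1,0,0,0,0,0,0],
    [1,0,0,0,0,0,0]
  ]
}}

```text
t: 41.6
ee_pos: [440.1, 101.8, 114.1]
orientation: [-180.0, -0.0, -169.8]
contact_force: [-4.3, -0.6, 6.8]
opening: 63.8
```

Contact is confirmed (+6.8 N). I'll release gently and rise.

Request:
{"method": "send_rows", "body": {
  "series": [
    [0.3,0,0,0,0,0,0],
    [0.2,0,0,0,0,0,0],
    [0,0,0,0,0,0,0],
    [0,0,0,0,0,0,0],
    [0,0,0,0,0,0,0],
    [0,0,0,-0.2,0,0,0],
    [0,0,0,-0.5,0,0,0],
    [0,0,0,-0.6,0,0,0],
    [0,0,0,-0.4,0,0,0],
    [0,0,0,0,0,0,0]
  ]
}}

```text
t: 42.85
ee_pos: [441.2, 101.9, 218.0]
orientation: [-180.0, 0.3, -169.8]
contact_force: [0.0, 0.6, 0.2]
opening: 95.0
```

```bash
python3 - <<'E'
from meas import *
plan(620.8,-304.7,180,190.2,48)
E
```

```text
pos [441.2 101.9 218. ] rpy [-179.98    0.35 -169.81] F [0.  0.6 0.2] open 95.0 t 42.85
world d [ 179.6 -406.6  -38. ] tool mm [-104.6 -432.    38.8] turn deg [-0.02  0.35 -0.01]
shift total/60: [-1.743 -7.2    0.646]  in 10 rows: [-0.174 -0.72   0.065]
turn in 1 rows: [-0.006  0.087 -0.002]
```

Request:
{"method": "send_rows", "body": {
  "series": [
    [0,-0.174,-0.72,0.065,0,0,0],
    [0,-0.174,-0.72,0.065,0,0,0],
    [0,-0.174,-0.72,0.065,0,0,0],
    [0,-0.174,-0.72,0.065,0,0,0],
    [0,-0.174,-0.72,0.065,0,0,0],
    [0,-0.174,-0.72,0.065,0,0,0],
    [0,-0.174,-0.72,0.065,0,0,0],
    [0,-0.174,-0.72,0.065,0,0,0],
    [0,-0.174,-0.72,0.065,0,0,0],
    [0,-0.174,-0.72,0.065,0,0,0],
    [0,0,0,0,0,0,0],
    [0,0,0,0,0,0,0]
  ]
}}

```text
t: 44.35
ee_pos: [618.2, -304.2, 174.3]
orientation: [179.9, -0.1, -169.8]
contact_force: [0.4, -0.4, 0.2]
opening: 95.4
```

```bash
python3 - <<'E'
from meas import *
plan(620.8,-304.7,93,190.2,48)
meas("tumbler_center",98,(440,102))
meas("coaster",3,(440,102))
meas("cover_center",12,(621,-304))
meas("cover_center",32,(621,-304))
for n in("side","top"):
    c=camera(n);cv2.imwrite(f"pics/{n}9.png",c["img"][:,:,::-1])
E
```

```text
pos [ 618.2 -304.2  174.3] rpy [ 1.7988e+02 -1.1000e-01 -1.6982e+02] F [ 0.4 -0.4  0.2] open 95.4 t 44.35
world d [  2.6  -0.5 -81.3] tool mm [-2.6 -1.1 81.3] turn deg [ 0.12 -0.11 -0.02]
shift total/60: [-0.044 -0.018  1.355]  in 2 rows: [-0.022 -0.009  0.678]
turn in 1 rows: [ 0.03  -0.027 -0.005]
top tumbler_center 0.81 [439.2 102.5  61.8  61.7 -87.7] z [94.7 96.5 98.1]
side tumbler_center 0.92 [438.5 100.5  64.8  61.1 -60.6] z [93.9 96.1 97.8]
top coaster 0.8 [438.1  91.6  88.7  67.2 -16.8] z [-0.1  1.8  3.8]
side coaster 0.77 [442.4  91.   90.2  72.7   4.8] z [0.2 2.3 3.8]
top cover_center 0.89 [ 610.9 -298.2   71.9   50.7   62.6] z [ 8.6 10.5 12.4]
side cover_center 0.64 [ 620.6 -305.8   73.5   73.    88. ] z [ 9.9 11.3 12.5]
side cover_center 0.7 [ 620.8 -305.7   17.5   16.8   47.2] z [29.1 31.  32.3]
```

View pics/side9.png

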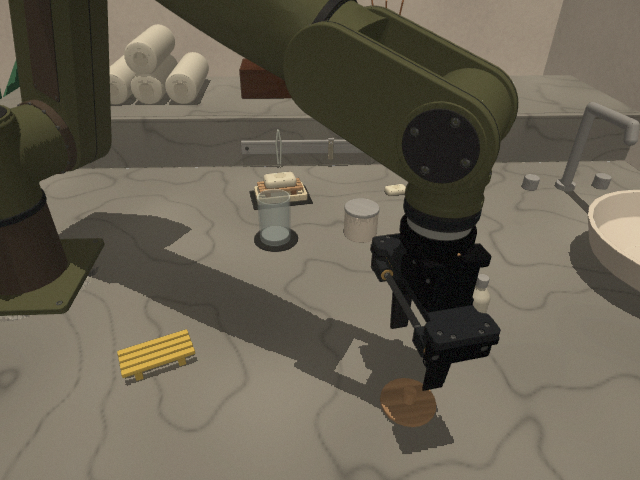

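View pics/top9.png

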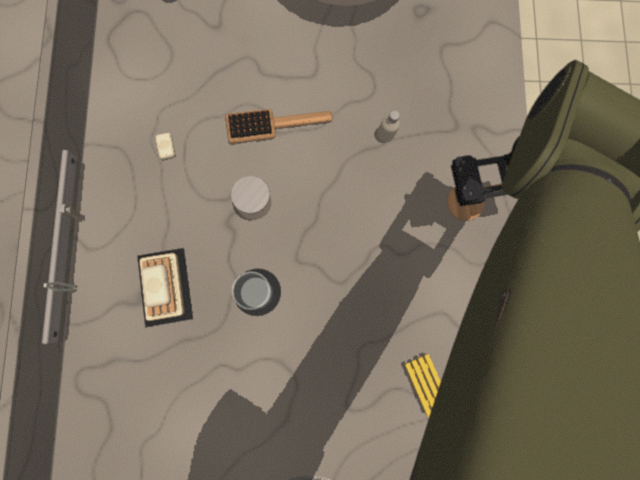

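The tumbler is upright on the coaster at (253,290) in the top view, and the soap set is intact. The jaws are over the cover. I'll descend with the correction.

Request:
{"method": "send_rows", "body": {
  "series": [
    [0,-0.03,-0.015,0.4,0,0,0],
    [0,0,0,0.4,0,0,0],
    [0,0,0,0.3,0,0,0],
    [0,0,0,0.15,0,0,0],
    [0,0,0,0,0,0,0],
    [0,0,0,0,0,0,0]
  ]
}}

```text
t: 46.0
ee_pos: [621.4, -305.9, 101.8]
orientation: [-179.9, 0.1, -169.8]
contact_force: [0.3, 0.4, 0.3]
opening: 95.3
```

```bash
python3 - <<'E'
from meas import *
plan(620.8,-304.9,93,190.2,48)
E
```

```text
pos [ 621.4 -305.9  101.8] rpy [-1.7994e+02  7.0000e-02 -1.6981e+02] F [0.3 0.4 0.3] open 95.3 t 46.0
world d [-0.6  1.  -8.8] tool mm [0.5 1.1 8.8] turn deg [-0.06  0.07 -0.01]
shift total/60: [0.008 0.018 0.147]  in 1 rows: [0.008 0.018 0.147]
turn in 1 rows: [-0.015  0.018 -0.003]
```

Request:
{"method": "send_rows", "body": {
  "series": [
    [0,0.005,0.01,0.1,0,0,0],
    [0,0,0,0.045,0,0,0],
    [0.4,0,0,0,0,0,0],
    [0.7,0,0,0,0,0,0],
    [1,0,0,0,0,0,0],
    [1,0,0,0,0,0,0],
    [1,0,0,0,0,0,0],
    [1,0,0,0,0,0,0],
    [1,0,0,0,0,0,0],
    [1,0,0,0,0,0,0],
    [1,0,0,0,0,0,0]
  ]
}}

```text
t: 47.38
ee_pos: [620.5, -305.0, 92.2]
orientation: [-180.0, -0.0, -169.8]
contact_force: [0.2, -0.5, 0.1]
opening: 17.0
```

Request:
{"method": "send_rows", "body": {
  "series": [
    [1,0,0,0,0,0,0],
    [1,0,0,-0.3,0,0,0],
    [1,0,0,-0.5,0,0,0],
    [1,0,0,-0.5,0,0,0],
    [1,0,0,-0.5,0,0,0],
    [1,0,0,-0.4,0,0,0],
    [1,0,0,0,0,0,0],
    [1,0,0,0,0,0,0]
  ]
}}

```text
t: 48.38
ee_pos: [620.1, -304.8, 223.6]
orientation: [180.0, -0.0, -169.8]
contact_force: [0.4, 0.4, -0.6]
opening: 17.4
```

```bash
python3 - <<'E'
from meas import *
plan(439.8,101.9,225,190.2,45)
meas("cover_center",135,(621,-304))
c=camera("side");cv2.imwrite(f"pics/side10.png",c["img"][:,:,::-1])
E
```

```text
pos [ 620.1 -304.8  223.6] rpy [ 1.7997e+02 -4.0000e-02 -1.6981e+02] F [ 0.4  0.4 -0.6] open 17.4 t 48.38
world d [-180.3  406.7    1.4] tool mm [105.5 432.2  -1.1] turn deg [ 0.03 -0.04 -0.01]
shift total/60: [ 1.759  7.203 -0.018]  in 10 rows: [ 0.176  0.72  -0.002]
turn in 1 rows: [ 0.008 -0.009 -0.003]
top cover_center 0.95 [ 596.9 -305.6   41.5   24.8  -49.3] z [138.2 139.5 139.9]
side cover_center 0.61 [ 612.5 -317.7   73.    45.6  -29.7] z [136.7 138.7 139.8]
```

View pics/side10.png

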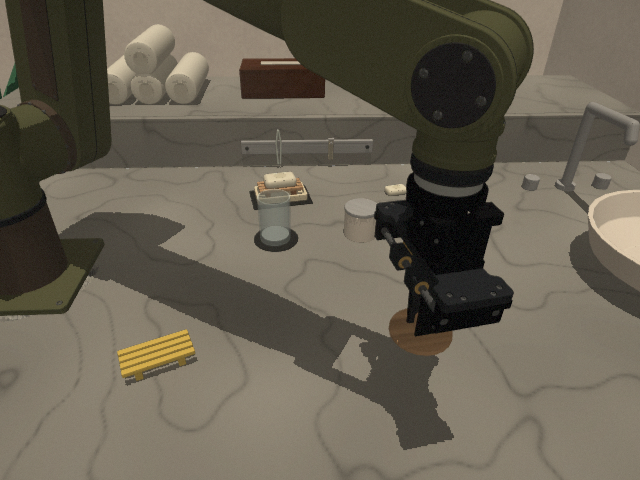

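The cover is held by the knob at (420,332), level, with its underside at about 131 mm, which clears the rim at 98 mm. I'll move it over the glass.

Request:
{"method": "send_rows", "body": {
  "series": [
    [1,0.09,0.36,0,0,0,0],
    [1,0.176,0.72,0,0,0,0],
    [1,0.176,0.72,0,0,0,0],
    [1,0.176,0.72,0,0,0,0],
    [1,0.176,0.72,0,0,0,0],
    [1,0.176,0.72,0,0,0,0],
    [1,0.176,0.72,0,0,0,0],
    [1,0.176,0.72,0,0,0,0],
    [1,0.176,0.72,0,0,0,0],
    [1,0.176,0.72,0,0,0,0],
    [1,0.09,0.36,0,0,0,0]
  ]
}}

```text
t: 50.0
ee_pos: [438.7, 103.0, 223.7]
orientation: [180.0, -0.0, -169.7]
contact_force: [1.0, -0.4, -1.0]
opening: 17.3
```

Request:
{"method": "send_rows", "body": {
  "series": [
    [1,0,0,0,0,0,0],
    [1,0,0,0,0,0,0],
    [1,0,0,0.2,0,0,0],
    [1,0,0,0.15,0,0,0],
    [1,0,0,0,0,0,0],
    [1,0,0,0,0,0,0],
    [1,0,0,0,0,0,0]
  ]
}}

```text
t: 50.88
ee_pos: [440.1, 101.5, 203.5]
orientation: [-180.0, 0.0, -169.8]
contact_force: [-0.4, 0.1, -0.1]
opening: 17.3
```

```bash
python3 - <<'E'
from meas import *
plan(439.8,101.9,184.2,190.2,45)
meas("tumbler_center",98,(440,102))
for n,(r,q) in dict(side=(130,210),top=(220,190)).items():
    c=camera(n);cv2.imwrite(f"pics/{n}11.png",cv2.resize(c["img"][r:r+130,q:q+160,::-1],None,fx=4.5,fy=4.5))
E
```

```text
pos [440.1 101.5 203.5] rpy [-1.8000e+02  4.0000e-02 -1.6982e+02] F [-0.4  0.1 -0.1] open 17.3 t 50.88
world d [ -0.3   0.4 -19.3] tool mm [ 0.3  0.5 19.3] turn deg [-0.    0.04 -0.02]
shift total/60: [0.004 0.008 0.322]  in 1 rows: [0.004 0.008 0.322]
turn in 1 rows: [-0.001  0.009 -0.004]
side tumbler_center 0.84 [438.9  90.3  61.1  42.2  -1.9] z [93.8 96.1 97.6]
```

View pics/side11.png

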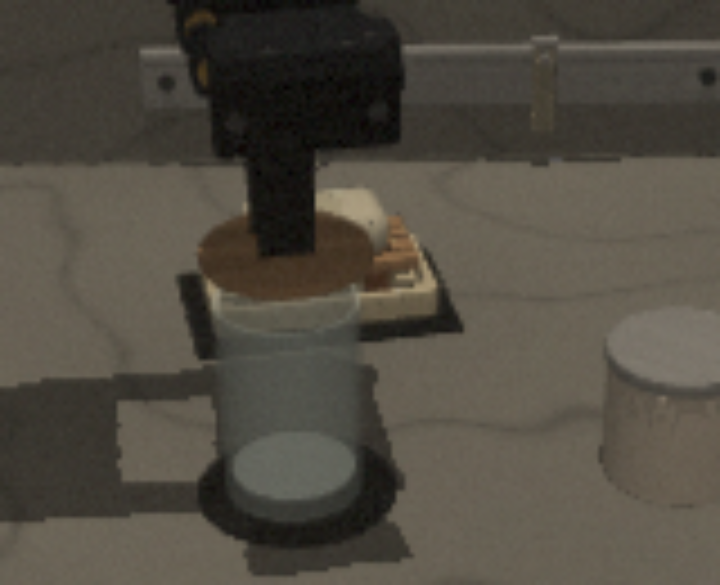

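View pics/top11.png

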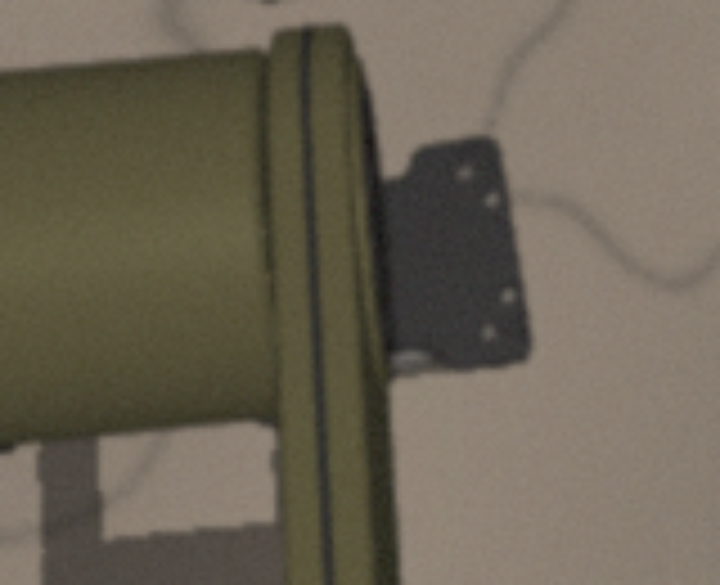

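In the zoomed side view the cover's centre (286) sits over the glass's axis (289), within about 1 mm, and the cover is level. I'll lower it.

Request:
{"method": "send_rows", "body": {
  "series": [
    [1,0.004,0.008,0.1,0,0,0],
    [1,0,0,0.1,0,0,0],
    [1,0,0,0.06,0,0,0],
    [1,0,0,0.03,0,0,0],
    [1,0,0,0,0,0,0],
    [1,0,0,0,0,0,0]
  ]
}}

```text
t: 51.92
ee_pos: [439.7, 101.9, 185.9]
orientation: [-180.0, 0.0, -169.8]
contact_force: [-0.1, 0.1, -0.3]
opening: 17.2
```

Request:
{"method": "send_rows", "body": {
  "series": [
    [1,0,0,0.015,0,0,0],
    [1,0,0,0.015,0,0,0],
    [1,0,0,0,0,0,0],
    [1,0,0,0,0,0,0]
  ]
}}

```text
t: 52.42
ee_pos: [439.7, 101.9, 184.1]
orientation: [-180.0, 0.0, -169.8]
contact_force: [-0.5, -0.3, 1.2]
opening: 17.2
```

Contact came at the predicted height (184 mm). I'll release and rise.

Request:
{"method": "send_rows", "body": {
  "series": [
    [0.8,0,0,0,0,0,0],
    [0.7,0,0,0,0,0,0],
    [0.5,0,0,0,0,0,0],
    [0.4,0,0,0,0,0,0],
    [0.4,0,0,-0.1,0,0,0],
    [0.4,0,0,-0.4,0,0,0],
    [0.4,0,0,-0.5,0,0,0],
    [0.4,0,0,-0.5,0,0,0],
    [0.4,0.3,-0.6,0,0,0,0],
    [0.4,0.3,-0.6,0,0,0,0],
    [0.4,0.3,-0.6,0,0,0,0],
    [0.4,0.3,-0.6,0,0,0,0]
  ]
}}

```text
t: 53.92
ee_pos: [393.7, -53.6, 274.6]
orientation: [-180.0, 0.1, -169.8]
contact_force: [-0.0, 0.5, 0.5]
opening: 56.9
```

Request:
{"method": "send_rows", "body": {
  "series": [
    [0.4,0,-0.6,0,0,0,0],
    [0.4,0,-0.6,0,0,0,0],
    [0.4,0,-0.6,0,0,0,0],
    [0.4,0,0,0,0,0,0],
    [0.4,0,0,0,0,0,0]
  ]
}}

```text
t: 54.55
ee_pos: [413.2, -158.5, 274.1]
orientation: [180.0, 0.0, -169.8]
contact_force: [-0.3, 1.5, -0.6]
opening: 56.9
```

```bash
python3 - <<'E'
from meas import *
print(arm.sense()["ee_pos"],arm.sense()["t"])
meas("cover_center",104,(440,102))
meas("cover_center",124,(440,102))
meas("tumbler_center",60,(440,102))
meas("soap_center",56,(449,276))
meas("rack_center",34,(449,276))
meas("dish_center",19,(449,276))
meas("mat",3,(449,276))
meas("canister",66,(613,112))
for n in("side","top"):
    c=camera(n);cv2.imwrite(f"pics/{n}12.png",c["img"][:,:,::-1])
E
```

```text
[ 413.17440885 -158.50762823  274.06408143] 54.55
top cover_center 0.81 [439.9 102.8  72.9  69.6 -89.6] z [101.1 102.7 104.4]
side cover_center 0.46 [458.3  93.8  73.7  34.2  70.3] z [100.9 103.1 104.3]
top cover_center 0.7 [440.3 103.1  17.5  16.2 -89.6] z [120.9 122.5 124.2]
side tumbler_center 0.65 [438.2  82.1  60.5  28.3  -1.7] z [55.9 60.3 63.9]
side soap_center 0.74 [467.2 275.2  39.   32.  -87.1] z [52.3 55.  56.6]
side rack_center 0.51 [492.1 273.8  50.1  25.   66.8] z [30.6 32.9 34.4]
top dish_center 0.7 [449.6 276.8 115.9  66.8  10.3] z [15.5 17.3 19.1]
side dish_center 0.47 [499.1 265.6  49.2  25.6  69.2] z [14.8 17.4 19.3]
top mat 0.97 [449.5 273.5 136.2  87.5  10.1] z [-0.1  1.7  3.5]
side mat 0.44 [493.8 257.3  52.   42.8   9.7] z [0.7 2.2 3.7]
top canister 0.66 [614.4 112.1  68.1  66.9   4.2] z [62.8 64.5 66.2]
side canister 0.78 [612.4 111.8  71.3  64.1  81. ] z [63.8 65.3 66.4]
```

View pics/side12.png

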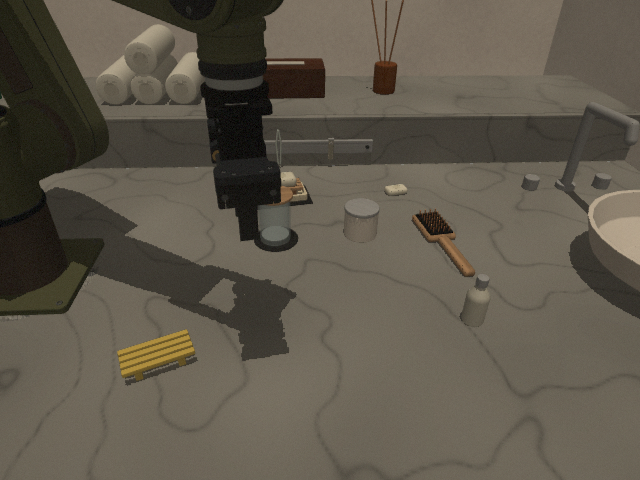

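View pics/top12.png

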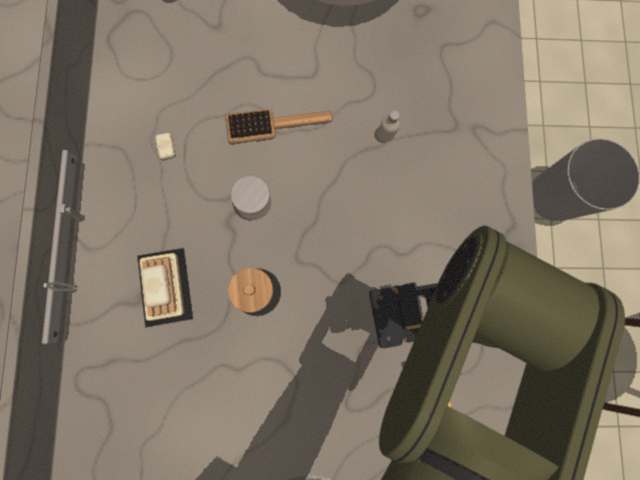

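The cover is seated: disc top at 104 mm, centre (440,103), over the tumbler at (251,290) in the top view. The soap set is intact at (160,287) and the arm is clear. I'm handing in.

```bash
python3 - <<'E'
from plant import arm
print(arm.hand_in())
E
```

```text
the job is handed in; nothing more can be done
None
```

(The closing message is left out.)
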